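# Hang the last rinsed beaker on the draining carousel

## Robot

A 7-joint arm with a two-finger parallel gripper is mounted at the origin on a cart in front of the work surface, level with it; the furniture and walls round the work are solid. World frame = base frame: x ahead of the robot, y to its left, z up, the work surface at z = 0. Lengths are in m, angles in rad, forces in N, time in s.
With the tool pointing down it reaches from about 0.35 to 0.775 m from the base axis. Payload 3.1 kg.
Tool frame: the origin (TCP) lies between the finger pads; the fingertips stand 17 mm ahead of it and the grasp point (between the pads) lies 2 mm behind it; z points along the fingers, y is the line along which they close (so a half turn about z gives the same grasp; the last joint's range is limited). The gripper opens to 85 mm and grips with 20 to 120 N. Pads are 22 mm wide; open, the fingers measure 114 mm over their backs; the gripper's body (76 mm by 85 mm) begins 54 mm behind the grasp point. The pads swing forward as they close: fully open they stand 13 mm farther back than shut.
Start: joints at [-1.191, 0.311, 0.014, 1.512, -0.004, 1.319, -0.027], TCP at [0.225, 0.502, 0.248] pointing down, gripper open.
Joint ranges: [-2.7, 2.7], [-0.3, 1.91], [-1.27, 1.3], [0.12, 2.57], [-1.44, 4.58], [0.2, 2.03], [-3.05, 3.05]. Speed limits (rad/s): [2.79, 2.79, 3.14, 3.14, 3.14, 3.14, 3.14].

## Interface

Orientations are given as a rotation vector (axis times angle).
In Python, from station import env, optics gives the robot as it stands.
- The arm moves only by the shell command python3 -m inch 'ROWS' [FORCE]. ROWS is JSON, a list of rows, each an object with "travel": the shift along the tool's x, y, z in units of 40 mm (1.0 is 40 mm), a list of three; "rot": the turn, a rotation vector about the tool's x, y, z in units of 6 degrees (1.0 is 6 degrees), a list of three; "claw": the gripper's target within -1 to 1 (fully open at 1, half-way at 0, shut at -1). In form: [{"travel": [dx, dy, dz], "rot": [wx, wy, wz], "claw": claw}, ...]. A call has exactly 5 rows; each row shifts and turns the commanded pose from where the row before left it, along the tool's axes as they then stand; what a row does not reach is not made up. A row lasts 1/12 s, in which the tool goes at most 41.7 mm and 7.16 degrees, less where a joint would pass 70% of its speed; a pose out of reach is approached as far as the arm can. A call is refused whole if a number of a shift passes 1 or a number of a turn 1, either way. A call with a gripper value outside its range is refused whole. The fingers move at their own pace and stop on an object; FORCE is the grip in N (left out, the last holds). Time passes only in rows, so rows that do not move let the fingers close, or fill a call up. It gives the time, the measured TCP pose, the force, the opening and the grip force at its end, in the units of the state.
- env.sense(): the state, without advancing time (a new reading comes with each control period).
- optics.get_image(name): name is "side" or "top" or "wrist"; returns a dict with "frame" (420x560x3 uint8, red, green, blue), "z_map" (420x560 float32, m along the optical axis (not along the pixel's ray), 0 where there is no reading), "K" (3x3 intrinsics, pixels), "position" and "attitude" of the camera in the world. Camera axes: x right, y up, looking along -z (the intrinsics and any distortion apply to the point x, -y, -z); pixel columns grow to the right and rows downward; lengths in m; the calibration is good to about 2 mm. A picture is of the moment at which its call begins.
- env.finish_job(): hands the job in; it is judged then, once.
The state is a dict: "t": time; "qpos": joint angles; "joint_vel": joint speeds; "joint_efforts": joint torques, N m; "tcp_pos": TCP position; "tool_rot": TCP orientation; "contact_force": force on the tool from outside, world axes, zero at the start; "torque": the same for the moment, N m; "width": finger opening in m; "grasp_force": force on a finger pad.
Only numpy, scipy, OpenCV 4.12 (cv2) and the standard library are available. Lean on these libraries where they do the work, as an engineer would, in place of code of your own. Each camera call takes 0.05 s, during which the arm holds its last target. There are 200 camera calls.

## Task

The rinsed steel beaker standing upside down on the bench still has to drain. Push the star handle on top of the draining carousel round until the one empty peg points out over the middle of the drip tray, then hang the beaker mouth-down on that peg, slid on all the way so that it hangs by itself like the others, still over the tray. Do not knock the hanging beakers off their pegs, and leave the other things on the bench where they are.

Things in the scene. Friction and masses are not known exactly. Their poses are not given: they have to be found in the camera images.
- beaker: the loose round straight stainless beaker: 56 mm across (60 at the rolled rim), 95 mm high, wall 2.5 mm, about 0.11 kg, open at one end. It starts upside down on the bench top (z = 0), left of the carousel. Origin at the centre of its mouth; z points from the mouth to the closed end (straight up at the start), which is 95 mm along z. Being round, its yaw means nothing.
- beaker_seat (a point): centre of the inner face of the beaker's closed end, 92 mm along the beaker's z from its mouth; this face comes to rest on the tip of the peg. The beaker is 51 mm wide inside, so there is play: held up to about 9 degrees steeper than the peg it still slides on, and settles onto the peg when let go.
- drainer: the fixed, immovable stand of the draining carousel: grey foot 124 mm across, steel post, and a shallow steel drip tray before it. Origin on the carousel's vertical axis at bench height; -x points from the axis to the middle of the tray, y along the tray's width. The tray lies 68 to 180 mm out along -x, is 136 mm wide (y = -68 to +68 mm); its rim is 18 mm high.
- carousel: the part that turns on the stand: hub with five white pegs, 72 degrees apart, and the star handle on top. Turns endlessly both ways (friction about 0.12 N m) and stays where left. Origin on the axis at bench height; x points, seen from above, along the EMPTY peg. The other pegs (72, 144, 216, 288 degrees from x) carry beakers, which reach 170 mm from the axis and 150 mm high.
- star_handle: star handle on top, turning with the carousel: black hub 48 mm across and five level steel spokes 10 mm thick, each ending in a 22 mm black ball 85 mm from the axis. Origin on the axis at mid-height of the spokes, 220 mm above the bench. The spokes stand midway between the pegs, at 36, 108, 180, 252, 324 degrees from the carousel's x. Bare spoke to push: 26 to 74 mm from the axis.
- empty_peg: the empty white peg, round, tapered, leaning outward 33 degrees from vertical; z runs up and out along it. Origin where the centre of a seated mouth would be: 82 mm from the carousel's axis, 60 mm up; 33 mm thick there, 26 near the tip 92 mm along z. A seated beaker's inner wall rests on the peg's upper side: its axis is about 10 mm off the peg's, on the lower outer side, and 2 degrees flatter.
- empty_peg_tip (a point): the rounded tip of the empty peg, on its axis: 132 mm out from the carousel axis and 137 mm above the bench.
- hung1: a stainless beaker of the same make as the loose one (see beaker), already hanging mouth-down on its peg; it is loose, held only by its weight. Origin at the centre of its mouth, z towards its closed end.
- hung2: a stainless beaker of the same make as the loose one (see beaker), already hanging mouth-down on its peg; it is loose, held only by its weight. Origin at the centre of its mouth, z towards its closed end.
- hung3: a stainless beaker of the same make as the loose one (see beaker), already hanging mouth-down on its peg; it is loose, held only by its weight. Origin at the centre of its mouth, z towards its closed end.
- hung4: a stainless beaker of the same make as the loose one (see beaker), already hanging mouth-down on its peg; it is loose, held only by its weight. Origin at the centre of its mouth, z towards its closed end.
- amber_bottle: bystander: amber bottle with a ribbed cap, 42 mm across, 69 mm high, left of the loose beaker. Origin under its centre.
- vial_dark: bystander: small dark bottle with a black cap, 31 mm across, 54 mm high, behind the loose beaker. Origin under its centre.
- vial_pale: bystander: small pale bottle with a black cap, 31 mm across, 54 mm high, near the front edge of the bench. Origin under its centre.
- screw_tin: bystander: flat round tin, 56 mm across, 15 mm high, at the front left. Origin under its centre.
- loupe_small: bystander: black eye loupe standing on its wide end, 37 mm across, 32 mm high, near the front edge of the bench. Origin under its centre.
Not all that is in view belongs to the job. Leave any brown or turquoise look-alike of the beaker alone.

How it is judged:
On the way, in this order (a step that is already met when the one before it is completed fails the run):
1. the star handle is pushed by the robot (contact force between any of the fingers, the arm and star_handle above 0.3 N).
2. the empty peg has been turned over the drip tray and stands still there (its tip within 30 mm sideways of the tray's middle line) (x of empty_peg_tip in the frame of drainer below -0.08 m and y of empty_peg_tip in the frame of drainer between -0.03 and 0.03 m and angular speed of carousel below 0.08 rad/s), for 0.2 s.
At the end, for the whole second after the job is handed in: The beaker hangs at rest mouth-down on the empty peg: axes within 15 degrees, centre of its inner closed face within 20 mm of the peg's tip and 85 to 99 mm up the peg; the tip within 35 mm sideways of the tray's middle line; the four other beakers still on their pegs (angle between the z axis of beaker and the z axis of empty_peg, either way round below 0.26 rad and distance between beaker_seat and empty_peg_tip below 0.02 m and z of beaker_seat in the frame of empty_peg between 0.085 and 0.099 m and x of empty_peg_tip in the frame of drainer below -0.08 m and y of empty_peg_tip in the frame of drainer between -0.035 and 0.035 m and linear speed of beaker below 0.02 m/s and angular speed of beaker below 0.15 rad/s and not (not (z of hung1 in the frame of carousel between 0.0422 and 0.0662 m and distance between hung1 and carousel between 0.093 and 0.118 m) or not (z of hung2 in the frame of carousel between 0.0422 and 0.0662 m and distance between hung2 and carousel between 0.093 and 0.118 m) or not (z of hung3 in the frame of carousel between 0.0422 and 0.0662 m and distance between hung3 and carousel between 0.093 and 0.118 m) or not (z of hung4 in the frame of carousel between 0.0422 and 0.0662 m and distance between hung4 and carousel between 0.093 and 0.118 m))); the robot touches nothing.
It fails at once if a hanging beaker is knocked off its seat (shifted more than about 12 mm on its peg) (not (z of hung1 in the frame of carousel between 0.0422 and 0.0662 m and distance between hung1 and carousel between 0.093 and 0.118 m) or not (z of hung2 in the frame of carousel between 0.0422 and 0.0662 m and distance between hung2 and carousel between 0.093 and 0.118 m) or not (z of hung3 in the frame of carousel between 0.0422 and 0.0662 m and distance between hung3 and carousel between 0.093 and 0.118 m) or not (z of hung4 in the frame of carousel between 0.0422 and 0.0662 m and distance between hung4 and carousel between 0.093 and 0.118 m)).
It fails at once if a bystander on the bench is moved more than 40 mm or knocked over (distance of any of amber_bottle, vial_dark, vial_pale, screw_tin, loupe_small from where it was at the start of the episode above 0.04 m or angle between any of amber_bottle, vial_dark, vial_pale, screw_tin, loupe_small's own z axis and vertical above 0.6 rad).
It also fails if it takes over 64 s, if anything falls off the work surface, if the arm or the gripper's body presses on something with over 40 N, if the wrist force passes 120 N, or if a joint passes its speed limit or range.

## Working session

There is one attempt and no reset: what is moved stays moved. The work goes in short steps, Python scripts to look and compute and a shell command to move; the robot and the scene stay as the last step left them, time stands still between calls to the robot, and variables do not carry over. Pictures are saved under pics/ and viewed, at most 10 in all, crops included, and the job is handed in when it is done.

```bash
ls; mkdir -p pics; cat > h.py <<'E'
import numpy as np, cv2
from scipy.spatial.transform import Rotation as R
from station import env, optics
def cam(n):
    d=optics.get_image(n); return d
def att(d):
    a=np.array(d["attitude"],float)
    return a if a.shape==(3,3) else R.from_rotvec(a).as_matrix() if a.size==3 else R.from_quat(a).as_matrix()
def cloud(d):
    z=d["z_map"]; K=np.array(d["K"]); v,u=np.mgrid[:z.shape[0],:z.shape[1]]
    p=np.stack([(u-K[0,2])/K[0,0]*z,-(v-K[1,2])/K[1,1]*z,-z],-1)
    return p@att(d).T+np.array(d["position"])
def save(d,n): cv2.imwrite(n,d["frame"][:,:,::-1])
E
python3 - <<'E'
from h import *
for n in("side","top"):
    d=cam(n); save(d,f"pics/{n}0.png"); print(n,d["K"],d["position"],d["attitude"],[k for k in d],(d["z_map"]>0).mean())
    np.save(n+"0.npy",cloud(d))
print(env.sense())
E
```

```text
pics
side [[494.14536097   0.         282.75469131]
 [  0.         494.14536097 215.88069595]
 [  0.           0.           1.        ]] [-0.00293464  1.41035049  0.62893112] [ 0.37587536 -1.54033822 -2.22227454] ['frame', 'z_map', 'K', 'position', 'attitude'] 0.9960289115646258
top [[539.53591561   0.         273.1589022 ]
 [  0.         539.53591561 214.22937726]
 [  0.           0.           1.        ]] [0.45292074 0.27094351 1.58268792] [ 0.07965333 -0.07459401 -1.54320513] ['frame', 'z_map', 'K', 'position', 'attitude'] 0.9960841836734694
{'t': 0.1, 'qpos': array([-1.1906965 ,  0.31164758,  0.01398698,  1.51290287, -0.0044265 ,
        1.31917461, -0.02719458]), 'joint_vel': array([-2.97082105e-04, -1.92034456e-03,  1.66110127e-03, -3.51050970e-03,
       -6.64845468e-04, -5.26945772e-04, -7.08504306e-05]), 'joint_efforts': array([ 5.23470480e-04, -3.80857372e+01,  1.46477767e-01, -2.31241822e+01,
        1.22080315e-02,  8.06170836e-03, -1.92687594e-05]), 'tcp_pos': array([0.22489634, 0.50124771, 0.2473261 ]), 'tool_rot': array([-0.65745657, -3.07163757,  0.00324618]), 'contact_force': array([-0.32683691,  0.42921652,  0.39543359]), 'torque': array([-0.0235605 , -0.02657954,  0.01620619]), 'grasp_force': 0.0, 'width': 0.08529127215055504}
```

View pics/top0.png

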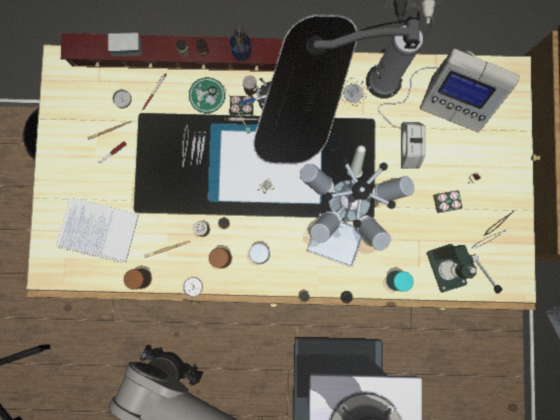

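View pics/side0.png

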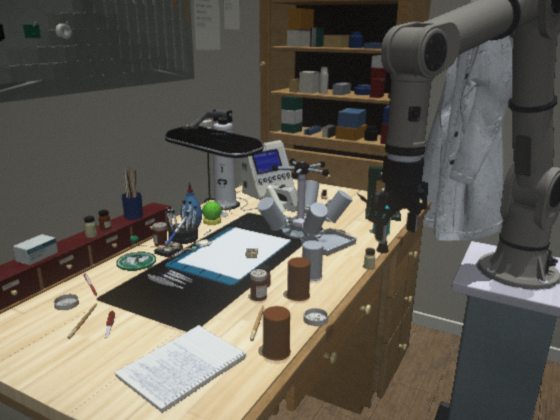

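The top view shows the carousel axis near (360,190), the empty peg pointing up (away from the robot) at (358,160) and the tray below it near (335,243). The loose steel beaker is at (260,253), with brown look-alikes at (220,257) and (135,278) and a lamp over (310,90). The side view shows the loose beaker at (312,260), behind the brown one.

```bash
python3 - <<'E'
from h import *
P=np.load("top0.npy"); S=np.load("side0.npy"); im=cv2.imread("pics/top0.png")
def blobs(mask,name,mn=12):
    n,l,s,c=cv2.connectedComponentsWithStats(mask.astype(np.uint8))
    for i in range(1,n):
        if s[i,4]>=mn:
            q=P[l==i]; print(name,c[i].round(),s[i,4],q.mean(0).round(3),q.min(0).round(3),q.max(0).round(3))
z=P[...,2]; u=np.mgrid[:420,:560][1]; v=np.mgrid[:420,:560][0]
bench=(v>60)&(v<300)
blobs((z>.203)&(z<.25)&bench,"star")
blobs((z>.085)&(z<.105)&(v>230)&(v<300),"b95")
blobs((z>.026)&(z<.085)&(v>210)&(v<300)&(u<430),"low")
blobs((z>.01)&(z<.025)&(v>200)&(v<300)&(u<430),"tray",6)
blobs((z>.11)&(z<.2)&(v>140)&(v<260)&(u>290)&(u<430),"pegs")
blobs((z>.26)&bench,"lamp")
# balls: dark pixels at star height
blobs((z>.205)&(z<.24)&(im.max(2)<60)&bench,"balls",4)
# cloud around beaker in side view
m=(abs(S[...,0]-.345)<.06)&(abs(S[...,1]-.29)<.06)&(S[...,2]>.05)&(S[...,2]<.12); print(S[m].mean(0),S[m].min(0),S[m].max(0))
c=cv2.resize(im[130:290,230:430],(800,640),interpolation=cv2.INTER_CUBIC); cv2.imwrite("pics/crop0.png",c[:600])
E
```

```text
star [399.  64.] 143 [ 0.988 -0.039  0.224] [ 0.981 -0.073  0.203] [ 1.003 -0.012  0.249]
star [361. 190.] 964 [0.653 0.057 0.228] [ 0.56  -0.032  0.209] [0.736 0.149 0.244]
star [472. 270.] 35 [ 0.459 -0.23   0.21 ] [ 0.452 -0.238  0.204] [ 0.468 -0.221  0.218]
star [491. 281.] 78 [ 0.434 -0.27   0.228] [ 0.405 -0.283  0.204] [ 0.461 -0.259  0.25 ]
b95 [365. 235.] 25 [0.549 0.023 0.097] [0.535 0.018 0.086] [0.56  0.028 0.105]
b95 [551. 243.] 90 [ 0.541 -0.489  0.095] [ 0.507 -0.493  0.085] [ 0.574 -0.485  0.104]
b95 [259. 253.] 319 [0.492 0.314 0.094] [0.464 0.286 0.085] [0.519 0.341 0.103]
b95 [219. 257.] 321 [0.477 0.425 0.094] [0.45  0.399 0.086] [0.503 0.452 0.103]
b95 [445. 253.] 27 [ 0.505 -0.198  0.094] [ 0.492 -0.204  0.085] [ 0.519 -0.194  0.105]
b95 [453. 272.] 25 [ 0.455 -0.217  0.099] [ 0.443 -0.225  0.085] [ 0.47  -0.213  0.104]
b95 [134. 279.] 333 [0.411 0.655 0.094] [0.384 0.628 0.086] [0.439 0.683 0.104]
b95 [403. 281.] 331 [ 0.425 -0.083  0.094] [ 0.398 -0.111  0.086] [ 0.45  -0.056  0.103]
low [334. 217.] 132 [0.6   0.105 0.068] [0.564 0.081 0.038] [0.62  0.144 0.0
[... 2754 characters left out ...]
 0.328 1.583]
balls [344. 161.] 47 [0.728 0.1   0.228] [0.719 0.089 0.217] [0.736 0.108 0.236]
balls [383. 166.] 20 [0.717 0.001 0.229] [ 0.712 -0.004  0.225] [0.723 0.006 0.234]
balls [361. 190.] 207 [0.654 0.058 0.233] [0.633 0.034 0.212] [0.678 0.079 0.24 ]
balls [327. 196.] 37 [0.636 0.142 0.228] [0.627 0.134 0.22 ] [0.644 0.149 0.235]
balls [391. 204.] 21 [ 0.621 -0.02   0.228] [ 0.615 -0.025  0.224] [ 0.628 -0.015  0.235]
balls [357. 223.] 29 [0.569 0.067 0.229] [0.562 0.06  0.222] [0.576 0.074 0.235]<stdin>:19: RuntimeWarning: Mean of empty slice.
  ret = um.true_divide(
Traceback (most recent call last):
ValueError: zero-size array to reduction operation minimum which has no identity
```

```bash
cat >> h.py <<'E'
def go(target,rot=None):
    s=env.sense(); T=R.from_rotvec(s["tool_rot"]); d=T.inv().apply(np.array(target)-s["tcp_pos"])/.04
    print("t",round(s["t"],2),"tcp",s["tcp_pos"].round(4),"axes x",T.as_matrix()[:,0].round(3),"z",T.as_matrix()[:,2].round(3),"w",s["width"].round(4),"F",s["contact_force"].round(1))
    print(" travel units",d.round(3),"len",np.linalg.norm(d).round(2),end=" ")
    if rot is not None: print("rot units",(np.degrees((T.inv()*rot).as_rotvec())/6).round(3),end="")
    print()
def tool(az,tilt=0):  # tool x azimuth outward (deg), tilt inward
    a=np.radians(az); x=np.array([np.cos(a),np.sin(a),0]); z=np.array([0,0,-1.]); y=np.cross(z,x)
    return R.from_matrix(np.c_[x,y,z])*R.from_rotvec([0,-np.radians(tilt),0])
E
python3 - <<'E'
from h import *
P=np.load("top0.npy"); im=cv2.imread("pics/top0.png")
# tray: rim points / steel-grey low pixels in region, min-area rect on world xy
hsv=cv2.cvtColor(im,cv2.COLOR_BGR2HSV); z=P[...,2]
A=np.array([.654,.058]); r=np.hypot(P[...,0]-A[0],P[...,1]-A[1])
m=(hsv[...,1]<60)&(z>-.01)&(z<.025)&(P[...,0]<.6)&(P[...,0]>.42)&(r<.21)&(P[...,1]>-.03)
m=cv2.morphologyEx(m.astype(np.uint8),cv2.MORPH_OPEN,np.ones((3,3)))
n,l,s,c=cv2.connectedComponentsWithStats(m); i=1+s[1:,4].argmax()
print(s[1:,4]); q=P[l==i][:,:2].astype(np.float32); rc=cv2.minAreaRect(q); print(rc,cv2.boxPoints(rc).round(3)); 
d=np.array(rc[0])-A; print(np.degrees(np.arctan2(d[1],d[0])),np.linalg.norm(d))
b=np.array([[.728,.1],[.717,.001],[.636,.142],[.621,-.02],[.569,.067]])-A
a=np.degrees(np.arctan2(b[:,1],b[:,0])); print(a%72, np.linalg.norm(b,axis=1))
m=(z>.27)&(z<.4)&(P[...,0]>.6); L=P[m]; k=L[:,0].argmin(); print("lamp",L[k],L.min(0),L.max(0))
im[l==i]=(0,0,255)
cv2.imwrite("pics/crop0.png",cv2.resize(im[130:280,230:430],(800,600),interpolation=cv2.INTER_CUBIC))
go([.612,.093,.275],tool(140))
E
```

```text
[3077]
((0.5224406719207764, 0.11396124213933945), (0.2874969244003296, 0.15445855259895325), 89.97159576416016) [[ 0.445 -0.03 ]
 [ 0.6   -0.03 ]
 [ 0.6    0.258]
 [ 0.445  0.258]]
156.95660930783973 0.1429668403037382
[29.57783868 29.86240523 30.09475708 31.06789956 29.95590784] [0.08508819 0.08495881 0.08590693 0.08469357 0.08547514]
lamp [0.70047353 0.28029268 0.3168889 ] [ 0.70047353 -0.43433642  0.27000845] [1.14795894 0.32759939 0.37485362]Traceback (most recent call last):
  File "<stdin>", line 16, in <module>
  File "h.py", line 16, in go
    print("t",round(s["t"],2),"tcp",s["tcp_pos"].round(4),"axes x",T.as_matrix()[:,0].round(3),"z",T.as_matrix()[:,2].round(3),"w",s["width"].round(4),"F",s["contact_force"].round(1))
                                                                                                                                   ^^^^^^^^^^^^^^^^
AttributeError: 'float' object has no attribute 'round'
```

View pics/crop0.png

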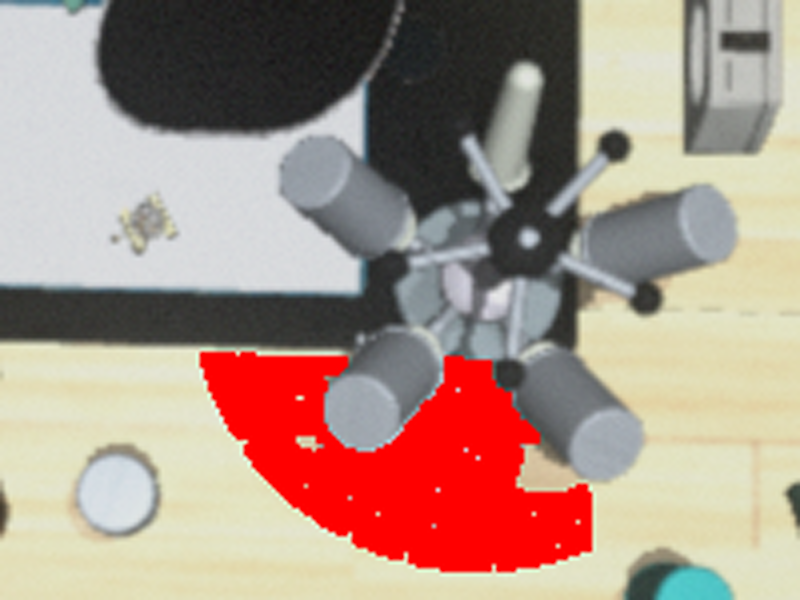

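The crop shows that the colour mask spilled over the pale wood, so I'll find the tray by its rim height instead. The star balls agree: spokes at 30° mod 72, radius 85 mm.

```bash
sed -i 's/s\["width"\].round(4)/round(float(s["width"]),4)/' h.py
python3 - <<'E'
from h import *
P=np.load("top0.npy"); z=P[...,2]; A=np.array([.654,.058])
v,u=np.mgrid[:420,:560]
m=(z>.009)&(z<.026)&(u>300)&(u<372)&(v>212)&(v<272)&(P[...,0]<.56)
q=P[m][:,:2].astype(np.float32); rc=cv2.minAreaRect(q); bx=cv2.boxPoints(rc); print(len(q),rc,bx.round(3))
# far edge of tray: points by assumed azimuth, residual extents
for az in (156,158,160,162,164,166):
    a=np.radians(az); o=np.array([np.cos(a),np.sin(a)]); t=np.array([-o[1],o[0]])
    rr=(q-A)@o; tt=(q-A)@t; print(az,np.percentile(rr,[1,99]).round(3),np.percentile(tt,[1,5,95,99]).round(3))
go([.612,.093,.275],tool(140))
E
```

```text
311 ((0.5050263404846191, 0.09854979068040848), (0.0995350107550621, 0.173640176653862), 9.593585014343262) [[0.441 0.176]
 [0.47  0.005]
 [0.569 0.021]
 [0.54  0.192]]
156 [0.079 0.184] [-0.051 -0.048  0.085  0.087]
158 [0.081 0.182] [-0.056 -0.054  0.079  0.082]
160 [0.083 0.181] [-0.062 -0.059  0.075  0.076]
162 [0.086 0.18 ] [-0.068 -0.065  0.07   0.071]
164 [0.088 0.181] [-0.073 -0.071  0.065  0.067]
166 [0.09  0.183] [-0.079 -0.076  0.061  0.063]
t 0.1 tcp [0.2249 0.5012 0.2473] axes x [-0.912  0.409 -0.   ] z [-0.001 -0.002 -1.   ] w 0.0853 F [-0.3  0.4  0.4]
 travel units [-13.007  -5.352  -0.68 ] len 14.08 rot units [-0.02   0.003  2.64 ]
```

```bash
for i in 1 2 3 4; do python3 -m inch '[{"travel":[-0.65,-0.27,-0.035],"rot":[0,0,0],"claw":-1},{"travel":[-0.65,-0.27,-0.035],"rot":[0,0,0],"claw":-1},{"travel":[-0.65,-0.27,-0.035],"rot":[0,0,0],"claw":-1},{"travel":[-0.65,-0.27,-0.035],"rot":[0,0,0],"claw":-1},{"travel":[-0.65,-0.27,-0.035],"rot":[0,0,0],"claw":-1}]' 60 | tail -3; done
python3 -m inch '[{"travel":[0,0,0],"rot":[0,0,0.9],"claw":-1},{"travel":[0,0,0],"rot":[0,0,0.9],"claw":-1},{"travel":[0,0,0],"rot":[0,0,0.84],"claw":-1},{"travel":[0,0,0],"rot":[0,0,0],"claw":-1},{"travel":[0,0,0],"rot":[0,0,0],"claw":-1}]' 60
python3 - <<'E'
from h import *
go([.612,.093,.220],tool(140))
E
```

```text
contact_force: [1.1, 0.2, -0.1]
width: 0.0254
grasp_force: 0.0
contact_force: [1.6, 0.1, 0.2]
width: -0.0003
grasp_force: 0.0
contact_force: [0.7, -0.0, 0.1]
width: 0.0001
grasp_force: 0.0
contact_force: [0.8, 0.5, 0.1]
width: 0.0003
grasp_force: 0.0
t: 2.18
tcp_pos: [0.6109, 0.092, 0.2757]
tool_rot: [-1.071, -2.952, 0.001]
contact_force: [0.0, -0.4, -0.9]
width: -0.0001
grasp_force: 0.0
t 2.18 tcp [0.6109 0.092  0.2757] axes x [-0.768  0.641  0.001] z [-0.001 -0.    -1.   ] w -0.0001 F [ 0.  -0.4 -0.9]
 travel units [-0.006  0.039  1.391] len 1.39 rot units [-0.01  -0.007  0.022]
```

```bash
python3 -m inch '[{"travel":[0,0,0.28],"rot":[0,0,0],"claw":-1},{"travel":[0,0,0.28],"rot":[0,0,0],"claw":-1},{"travel":[0,0,0.28],"rot":[0,0,0],"claw":-1},{"travel":[0,0,0.28],"rot":[0,0,0],"claw":-1},{"travel":[0,0,0.28],"rot":[0,0,0],"claw":-1}]' 60 | tail -3
for i in 1 2 3; do python3 -m inch '[{"travel":[-0.0075,-0.144,0],"rot":[0,0,-1],"claw":-1},{"travel":[-0.0075,-0.144,0],"rot":[0,0,-1],"claw":-1},{"travel":[-0.0075,-0.144,0],"rot":[0,0,-1],"claw":-1},{"travel":[-0.0075,-0.144,0],"rot":[0,0,-1],"claw":-1},{"travel":[-0.0075,-0.144,0],"rot":[0,0,-1],"claw":-1}]' 60 | sed -n '2p;4p'; done
python3 -m inch '[{"travel":[-0.002,-0.072,0],"rot":[0,0,-0.5],"claw":-1},{"travel":[-0.002,-0.072,0],"rot":[0,0,-0.5],"claw":-1},{"travel":[-0.002,-0.072,0],"rot":[0,0,-0.5],"claw":-1},{"travel":[-0.002,-0.072,0],"rot":[0,0,-0.5],"claw":-1},{"travel":[-0.002,-0.072,0],"rot":[0,0,-0.5],"claw":-1}]' 60
python3 - <<'E'
from h import *
d=cam("top"); save(d,"pics/top1.png"); np.save("top1.npy",cloud(d))
p=env.sense()["tcp_pos"]; print(np.degrees(np.arctan2(p[1]-.058,p[0]-.654)),np.hypot(p[1]-.058,p[0]-.654))
go([.612,.093,.275],tool(140))
E
```

```text
contact_force: [-0.5, 0.0, 0.5]
width: 0.0002
grasp_force: 0.0
tcp_pos: [0.5977, 0.069, 0.2186]
contact_force: [-0.7, 3.8, -1.1]
tcp_pos: [0.5991, 0.0387, 0.2185]
contact_force: [-3.3, 1.6, 1.3]
tcp_pos: [0.6155, 0.0133, 0.2186]
contact_force: [-3.4, -1.4, 1.0]
t: 4.27
tcp_pos: [0.6281, 0.005, 0.2187]
tool_rot: [1.687, -2.643, -0.002]
contact_force: [-3.4, -1.6, 0.9]
width: 0.0003
grasp_force: 1.4
-115.07090475450106 0.05879202159929946
t 4.32 tcp [0.6291 0.0047 0.2187] axes x [-0.42  -0.907  0.003] z [-0.004 -0.002 -1.   ] w -0.0 F [ 0.8 -1.  -0.2]
 travel units [-1.818  1.318 -1.409] len 2.65 rot units [-1.0000e-02 -4.4000e-02  1.7526e+01]
```

View pics/top1.png

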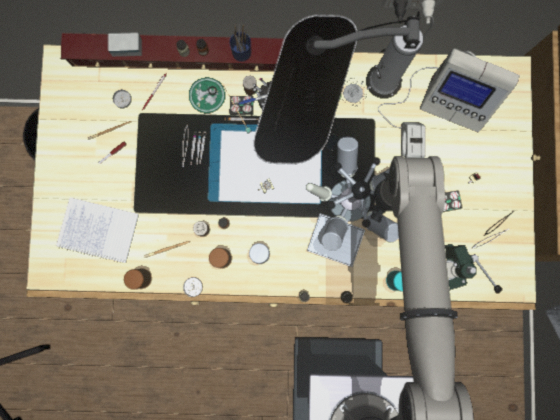

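The top view shows the carousel turned about a quarter: the empty peg tip is now at (315,189), pointing left. All four beakers are still on.

```bash
cat >> h.py <<'E'
def pegaz(P,im):
    z=P[...,2]; d=P[...,:2]-np.array([.654,.058]); r=np.hypot(d[...,0],d[...,1])
    m=((z>.209)&(z<.245)&(r>.068)&(r<.10)).astype(np.uint8)
    n,l,s,c=cv2.connectedComponentsWithStats(m)
    for i in range(1,n):
        if s[i,4]>10:
            q=P[l==i].mean(0); print("ball",q.round(3),s[i,4],"az",np.degrees(np.arctan2(q[1]-.058,q[0]-.654)).round(1))
E
python3 - <<'E'
from h import *
P=np.load("top1.npy"); pegaz(P,None)
z=P[...,2]; v,u=np.mgrid[:420,:560]
m=(z>.1)&(z<.15)&(u>295)&(u<335)&(v>175)&(v<203); q=P[m]; print(q.mean(0),np.degrees(np.arctan2(q[:,1].mean()-.058,q[:,0].mean()-.654)))
E
```

```text
ball [0.727 0.02  0.226] 70 az -27.6
ball [0.712 0.116 0.228] 61 az 45.0
ball [0.616 0.13  0.227] 65 az 117.9
ball [0.572 0.042 0.226] 71 az -169.2
[0.67026887 0.16959261 0.12512446] 81.70539603978132
```

```bash
python3 -m inch '[{"travel":[-0.0075,0.144,0],"rot":[0,0,1],"claw":-1},{"travel":[0,0,-0.35],"rot":[0,0,0],"claw":-1},{"travel":[0,0,-0.35],"rot":[0,0,0],"claw":-1},{"travel":[0,0,-0.35],"rot":[0,0,0],"claw":-1},{"travel":[0,0,-0.35],"rot":[0,0,0],"claw":-1}]' 60 | sed -n '2p;4p'
for i in 1 2; do python3 -m inch '[{"travel":[-0.0075,0.144,0],"rot":[0,0,1],"claw":-1},{"travel":[-0.0075,0.144,0],"rot":[0,0,1],"claw":-1},{"travel":[-0.0075,0.144,0],"rot":[0,0,1],"claw":-1},{"travel":[-0.0075,0.144,0],"rot":[0,0,1],"claw":-1},{"travel":[-0.0075,0.144,0],"rot":[0,0,1],"claw":-1}]' 60 | sed -n '2p;4p'; done
python3 -m inch '[{"travel":[-0.0075,0.144,0],"rot":[0,0,1],"claw":-1},{"travel":[-0.0075,0.144,0],"rot":[0,0,1],"claw":-1},{"travel":[-0.0075,0.144,0],"rot":[0,0,1],"claw":-1},{"travel":[-0.0075,0.144,0],"rot":[0,0,1],"claw":-1},{"travel":[-0.002,0.072,0],"rot":[0,0,0.5],"claw":-1}]' 60 | sed -n '2p;4p'
python3 - <<'E'
from h import *
go([.6054,.0838,.219],tool(152))
E
```

```text
tcp_pos: [0.6249, 0.0096, 0.2762]
contact_force: [0.1, -1.7, -0.1]
tcp_pos: [0.6049, 0.0302, 0.2757]
contact_force: [-0.8, -0.3, -0.2]
tcp_pos: [0.5981, 0.0581, 0.2757]
contact_force: [0.7, 0.2, 0.1]
tcp_pos: [0.6048, 0.084, 0.2755]
contact_force: [0.0, 0.2, -0.2]
t 5.98 tcp [0.6048 0.084  0.2755] axes x [-0.881  0.473  0.001] z [-0.     0.001 -1.   ] w -0.0 F [ 0.   0.2 -0.2]
 travel units [-0.016  0.003  1.414] len 1.41 rot units [ 0.008 -0.005 -0.034]
```

```bash
python3 -m inch '[{"travel":[0,0,0.28],"rot":[0,0,0],"claw":-1},{"travel":[0,0,0.28],"rot":[0,0,0],"claw":-1},{"travel":[0,0,0.28],"rot":[0,0,0],"claw":-1},{"travel":[0,0,0.28],"rot":[0,0,0],"claw":-1},{"travel":[0,0,0.28],"rot":[0,0,0],"claw":-1}]' 60 | tail -3
for i in 1 2 3; do python3 -m inch '[{"travel":[-0.0075,-0.144,0],"rot":[0,0,-1],"claw":-1},{"travel":[-0.0075,-0.144,0],"rot":[0,0,-1],"claw":-1},{"travel":[-0.0075,-0.144,0],"rot":[0,0,-1],"claw":-1},{"travel":[-0.0075,-0.144,0],"rot":[0,0,-1],"claw":-1},{"travel":[-0.0075,-0.144,0],"rot":[0,0,-1],"claw":-1}]' 60 | sed -n '2p;4p'; done
python3 -m inch '[{"travel":[-0.002,-0.072,0],"rot":[0,0,-0.5],"claw":-1},{"travel":[-0.002,-0.072,0],"rot":[0,0,-0.5],"claw":-1},{"travel":[-0.002,-0.072,0],"rot":[0,0,-0.5],"claw":-1},{"travel":[-0.002,-0.072,0],"rot":[0,0,-0.5],"claw":-1},{"travel":[0,0,0],"rot":[0,0,0],"claw":-1}]' 60
python3 - <<'E'
from h import *
d=cam("top"); save(d,"pics/top2.png"); P=cloud(d); np.save("top2.npy",P); pegaz(P,None)
go([.612,.093,.275],tool(162.5))
E
```

```text
contact_force: [0.0, 0.4, 0.4]
width: -0.0
grasp_force: 0.0
tcp_pos: [0.597, 0.0571, 0.2193]
contact_force: [-1.9, 4.1, 0.2]
tcp_pos: [0.6046, 0.0276, 0.2191]
contact_force: [-3.2, 0.6, 1.5]
tcp_pos: [0.6256, 0.0061, 0.2191]
contact_force: [-2.6, -2.0, 0.4]
t: 8.07
tcp_pos: [0.6377, 0.002, 0.2191]
tool_rot: [1.888, -2.508, -0.0]
contact_force: [-0.9, -1.6, -0.5]
width: 0.0001
grasp_force: 0.6
ball [0.733 0.034 0.227] 71 az -16.6
ball [0.7   0.125 0.227] 64 az 56.0
ball [0.602 0.121 0.227] 65 az 129.3
ball [0.577 0.028 0.227] 70 az -158.6
t 8.12 tcp [0.6377 0.0026 0.2192] axes x [-0.278 -0.961  0.001] z [-0.002 -0.001 -1.   ] w -0.0 F [-0.8 -1.1  0.4]
 travel units [-1.992  1.247 -1.394] len 2.73 rot units [ 3.0000e-03 -1.9000e-02  1.5227e+01]
```

```bash
python3 -m inch '[{"travel":[-0.0075,0.144,0],"rot":[0,0,1],"claw":-1},{"travel":[0,0,-0.4],"rot":[0,0,0],"claw":-1},{"travel":[0,0,-0.4],"rot":[0,0,0],"claw":-1},{"travel":[0,0,-0.4],"rot":[0,0,0],"claw":-1},{"travel":[0,0,-0.4],"rot":[0,0,0],"claw":-1}]' 60 | sed -n '2p;4p'
for i in 1 2 ; do python3 -m inch '[{"travel":[0,0,0],"rot":[0,0,1],"claw":-1},{"travel":[0,0,0],"rot":[0,0,1],"claw":-1},{"travel":[0,0,0],"rot":[0,0,1],"claw":-1},{"travel":[0,0,0],"rot":[0,0,1],"claw":-1},{"travel":[0,0,0],"rot":[0,0,1],"claw":-1}]' 60 | sed -n '2p;4p'; done
python3 -m inch '[{"travel":[0,0,0],"rot":[0,0,1],"claw":-1},{"travel":[0,0,0],"rot":[0,0,1],"claw":-1},{"travel":[0,0,0],"rot":[0,0,1],"claw":-1},{"travel":[0,0,0],"rot":[0,0,1],"claw":-1},{"travel":[0,0,0],"rot":[0,0,0],"claw":-1}]' 60 | sed -n '2p;4p'
python3 - <<'E'
from h import *
d=cam("top"); P=cloud(d); np.save("top3.npy",P); pegaz(P,None)
save(d,"pics/top3.png")
go([.4915,.3135,.17],tool(164))
E
```

```text
tcp_pos: [0.6328, 0.0063, 0.2848]
contact_force: [0.3, 0.4, -0.1]
tcp_pos: [0.6329, 0.0062, 0.2841]
contact_force: [-0.2, -0.1, -0.3]
tcp_pos: [0.6329, 0.0062, 0.2841]
contact_force: [-0.4, 0.2, -0.8]
tcp_pos: [0.6329, 0.0062, 0.2841]
contact_force: [0.0, -0.3, -0.4]
ball [0.733 0.034 0.226] 71 az -16.6
ball [0.7   0.125 0.227] 64 az 56.0
ball [0.602 0.121 0.227] 65 az 129.3
ball [0.577 0.028 0.226] 70 az -158.4
t 9.83 tcp [0.6328 0.0061 0.2841] axes x [-0.962  0.274 -0.   ] z [ 0.001  0.    -1.   ] w -0.0001 F [-0.2 -0.1 -0.5]
 travel units [5.504 6.421 2.853] len 8.93 rot units [0.006 0.004 0.017]
```

```bash
for i in 1 2; do python3 -m inch '[{"travel":[0.55,0.64,0.05],"rot":[0,0,0],"claw":-1},{"travel":[0.55,0.64,0.05],"rot":[0,0,0],"claw":-1},{"travel":[0.55,0.64,0.05],"rot":[0,0,0],"claw":-1},{"travel":[0.55,0.64,0.05],"rot":[0,0,0],"claw":-1},{"travel":[0.55,0.64,0.05],"rot":[0,0,0],"claw":-1}]' 60 | sed -n '2p;4p'; done
for i in 1; do python3 -m inch '[{"travel":[0,0,0.4],"rot":[0,0,0],"claw":1},{"travel":[0,0,0.4],"rot":[0,0,0],"claw":1},{"travel":[0,0,0.4],"rot":[0,0,0],"claw":1},{"travel":[0,0,0.4],"rot":[0,0,0],"claw":1},{"travel":[0,0,0.4],"rot":[0,0,0],"claw":1}]' 60; done
python3 - <<'E'
from h import *
d=cam("wrist"); P=cloud(d); save(d,"pics/w0.png")
b=env.sense()["tcp_pos"]; z=P[...,2]
m=(z>.08)&(z<.11)&(np.hypot(P[...,0]-.4915,P[...,1]-.3135)<.05); q=P[m]
print(m.sum(),q.mean(0),q.min(0),q.max(0),cv2.minEnclosingCircle(q[:,:2].astype(np.float32)))
P=np.load("top3.npy"); z=P[...,2]; m=(z>.085)&(z<.11)&(np.hypot(P[...,0]-.4915,P[...,1]-.3135)<.05); q=P[m]; print(m.sum(),cv2.minEnclosingCircle(q[:,:2].astype(np.float32)))
go([.4915,.3135,.063],tool(164))
E
```

```text
tcp_pos: [0.5614, 0.1605, 0.2743]
contact_force: [0.7, 0.6, 0.3]
tcp_pos: [0.4908, 0.3139, 0.2644]
contact_force: [1.0, 0.2, -0.1]
t: 11.08
tcp_pos: [0.4916, 0.3127, 0.1837]
tool_rot: [0.433, 3.111, 0.002]
contact_force: [-0.6, -0.5, -1.0]
width: 0.0608
grasp_force: 0.0
4173 [0.489562   0.31520171 0.09469227] [0.46384018 0.28709506 0.08003775] [0.51930265 0.3423293  0.09780448] ((0.49182477593421936, 0.31464144587516785), 0.028030259534716606)
318 ((0.49190130829811096, 0.31405913829803467), 0.027818404138088226)
t 11.13 tcp [0.4896 0.3113 0.1799] axes x [-0.962  0.273  0.004] z [-0.005 -0.003 -1.   ] w 0.0677 F [-1.  -0.9 -1.9]
 travel units [-0.043  0.079  2.921] len 2.92 rot units [-0.044 -0.041  0.023]
```

View pics/w0.png

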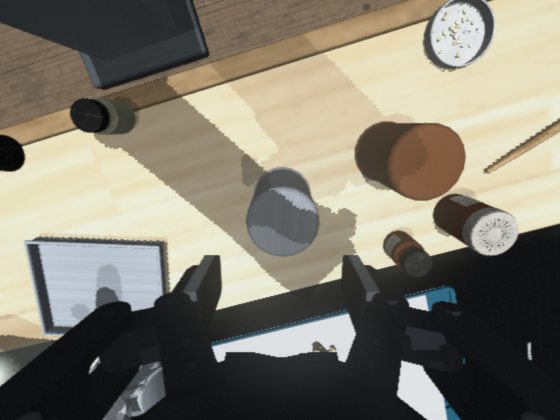

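View pics/top3.png

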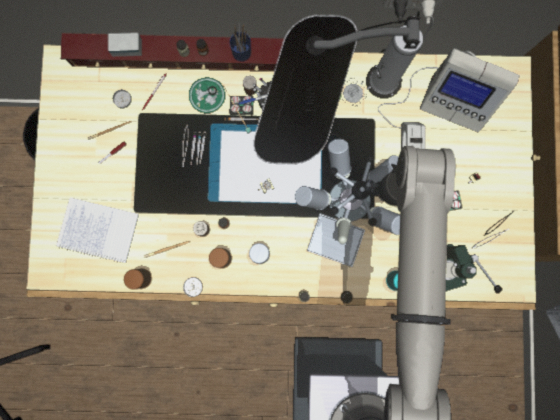

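The wrist view shows the beaker's top at (283,220), centred between the open fingers. The top view shows the empty peg at (343,232) over the tray, with all four beakers hanging.

```bash
python3 - <<'E'
from h import *
P=np.load("top3.npy"); z=P[...,2]; v,u=np.mgrid[:420,:560]
m=(z>.115)&(z<.15)&(u>330)&(u<352)&(v>215)&(v<245); q=P[m]; k=q.mean(0); print(len(q),k,np.degrees(np.arctan2(k[1]-.058,k[0]-.654)),np.hypot(k[1]-.058,k[0]-.654))
E
python3 -m inch '[{"travel":[0,0.06,0],"rot":[0,0,0],"claw":1},{"travel":[0,0,0.36],"rot":[0,0,0],"claw":1},{"travel":[0,0,0.36],"rot":[0,0,0],"claw":1},{"travel":[0,0,0.36],"rot":[0,0,0],"claw":1},{"travel":[0,0,0.36],"rot":[0,0,0],"claw":1}]' 40 | sed -n '2p;4,5p'
python3 -m inch '[{"travel":[0,0,0.37],"rot":[0,0,0],"claw":1},{"travel":[0,0,0.37],"rot":[0,0,0],"claw":1},{"travel":[0,0,0.37],"rot":[0,0,0],"claw":1},{"travel":[0,0,0.37],"rot":[0,0,0],"claw":1},{"travel":[0,0,0],"rot":[0,0,0],"claw":1}]' 40 | sed -n '2p;4,5p'
python3 - <<'E'
from h import *
go([.4918,.3143,.063],tool(164))
E
```

```text
104 [0.53818805 0.08897219 0.13210083] 165.02747894568995 0.11988195948424786
tcp_pos: [0.4935, 0.3156, 0.1279]
contact_force: [0.5, -0.3, 0.1]
width: 0.0855
tcp_pos: [0.4913, 0.3142, 0.0658]
contact_force: [-0.8, -0.6, -0.3]
width: 0.0854
t 11.97 tcp [0.4913 0.3142 0.0658] axes x [-0.962  0.275  0.003] z [-0.003 -0.002 -1.   ] w 0.0854 F [-0.8 -0.6 -0.3]
 travel units [-0.013  0.006  0.071] len 0.07 rot units [-0.023 -0.024  0.011]
```

```bash
for i in 1 2; do python3 -m inch '[{"travel":[0,0,0],"rot":[0,0,0],"claw":-1},{"travel":[0,0,0],"rot":[0,0,0],"claw":-1},{"travel":[0,0,0],"rot":[0,0,0],"claw":-1},{"travel":[0,0,0],"rot":[0,0,0],"claw":-1},{"travel":[0,0,0],"rot":[0,0,0],"claw":-1}]' 40; done
python3 -m inch '[{"travel":[0,0,-0.4],"rot":[0,0,0],"claw":-1},{"travel":[0,0,-0.7],"rot":[0,0,0],"claw":-1},{"travel":[0,0,-0.9],"rot":[0,0,0],"claw":-1},{"travel":[0,0,-0.9],"rot":[0,0,0],"claw":-1},{"travel":[0,0,-0.9],"rot":[0,0,0],"claw":-1}]' 40
python3 - <<'E'
from h import *
# target pre-insert: beaker mouth at s along the peg axis, offset e lower-outer; TCP = mouth + .0665*zb
az,tilt=164.8,33
a=np.radians(az); o=np.array([np.cos(a),np.sin(a),0]); k=np.array([0,0,1.]); A=np.array([.654,.058,0])
p=np.radians(33); zp=np.sin(p)*o+np.cos(p)*k; low=np.cos(p)*o-np.sin(p)*k; O=A+.082*o+.060*k
b=np.radians(tilt); zb=np.sin(b)*o+np.cos(b)*k
for s,e in((.125,.003),(0,.006)):
    t=O+s*zp+e*low+.0662*zb; print(t.round(4)); go(t,tool(az,tilt))
E
```

```text
t: 12.38
tcp_pos: [0.4939, 0.3151, 0.0697]
tool_rot: [0.437, 3.108, 0.004]
contact_force: [0.2, -0.2, 5.9]
width: 0.057
grasp_force: 43.3
t: 12.8
tcp_pos: [0.4939, 0.3152, 0.0697]
tool_rot: [0.437, 3.108, 0.004]
contact_force: [-1.6, -0.9, 5.3]
width: 0.0569
grasp_force: 43.3
t: 13.22
tcp_pos: [0.4919, 0.3143, 0.221]
tool_rot: [-0.437, -3.111, 0.0]
contact_force: [-0.4, 0.2, -1.4]
width: 0.0571
grasp_force: 43.2
[0.4719 0.1075 0.2187]
t 13.22 tcp [0.4919 0.3143 0.221 ] axes x [-0.961  0.275  0.   ] z [-0. -0. -1.] w 0.0571 F [-0.4  0.2 -1.4]
 travel units [-0.944 -5.109  0.058] len 5.2 rot units [-0.039 -5.504 -0.128]
[0.5352 0.0903 0.1123]
t 13.22 tcp [0.4919 0.3143 0.221 ] axes x [-0.961  0.275  0.   ] z [-0. -0. -1.] w 0.0571 F [-0.4  0.2 -1.4]
 travel units [-2.584 -5.086  2.719] len 6.32 rot units [-0.039 -5.504 -0.128]
```

```bash
python3 -m inch '[{"travel":[0,0,0],"rot":[0,-0.92,0],"claw":-1},{"travel":[0,0,0],"rot":[0,-0.92,0],"claw":-1},{"travel":[0,0,0],"rot":[0,-0.92,0],"claw":-1},{"travel":[0,0,0],"rot":[0,-0.92,0],"claw":-1},{"travel":[0,0,0],"rot":[0,-0.92,0],"claw":-1}]' 40 | sed -n '2p;4p'
python3 -m inch '[{"travel":[0,0,0],"rot":[0,-0.9,-0.1],"claw":-1},{"travel":[0,-0.4,0],"rot":[0,0,0],"claw":-1},{"travel":[0,-0.6,0],"rot":[0,0,0],"claw":-1},{"travel":[0,-0.7,0],"rot":[0,0,0],"claw":-1},{"travel":[0,-0.7,0],"rot":[0,0,0],"claw":-1}]' 40 | sed -n '2p;4p'
cat >> h.py <<'E'
def hang(s,e,az=164.8,tilt=33,g=.068):
    a=np.radians(az); o=np.array([np.cos(a),np.sin(a),0]); k=np.array([0,0,1.]); A=np.array([.654,.058,0])
    p=np.radians(33); zp=np.sin(p)*o+np.cos(p)*k; low=np.cos(p)*o-np.sin(p)*k; O=A+.082*o+.060*k
    b=np.radians(tilt); zb=np.sin(b)*o+np.cos(b)*k
    t=O+s*zp+e*low+g*zb; print(s,e,"target",t.round(4)); go(t,tool(az,tilt))
E
python3 - <<'E'
from h import *
hang(.125,.003)
d=cam("side"); save(d,"pics/s1.png"); P=cloud(d); np.save("s1.npy",P)
im=d["frame"][150:330,200:440,::-1]; cv2.imwrite("pics/s1c.png",cv2.resize(im,(800,600),interpolation=cv2.INTER_CUBIC))
E
```

```text
tcp_pos: [0.4921, 0.315, 0.2205]
contact_force: [-0.6, 0.2, -2.4]
tcp_pos: [0.4658, 0.2215, 0.2197]
contact_force: [0.2, -0.3, -0.1]
0.125 0.003 target [0.471  0.1077 0.2202]
t 14.05 tcp [0.4658 0.2215 0.2197] axes x [-0.81   0.22  -0.544] z [ 0.523 -0.149 -0.839] w 0.057 F [ 0.2 -0.3 -0.1]
 travel units [-0.738 -2.708  0.481] len 2.85 rot units [-0.061 -0.007 -0.001]
```

View pics/s1c.png

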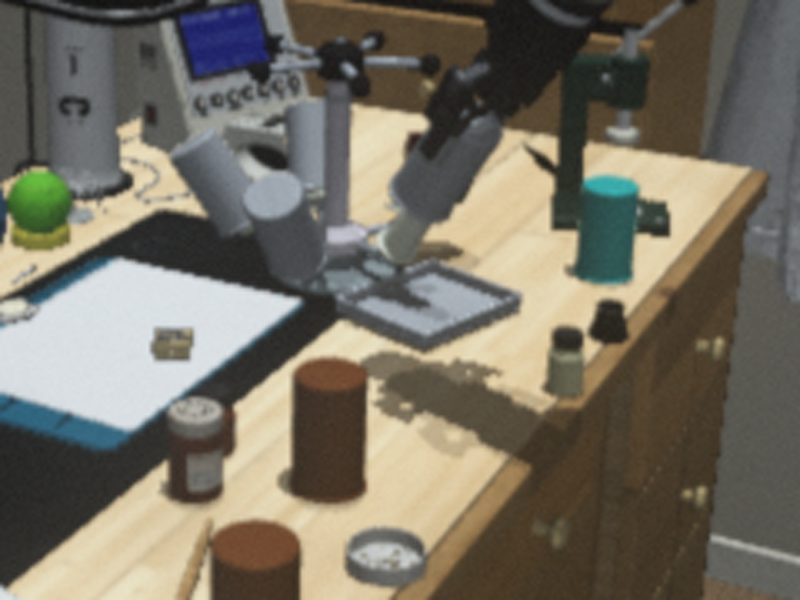

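The side crop shows the tilted beaker gripped at (445,170), its mouth in front of the peg in this view, with the tray below. Next I'll measure the grip offset in the tool frame.

```bash
python3 - <<'E'
from h import *
P=np.load("s1.npy"); s=env.sense(); T=R.from_rotvec(s["tool_rot"]); q=(P-s["tcp_pos"]).reshape(-1,3)@T.as_matrix()
m=(abs(q[:,0])<.045)&(abs(q[:,1])<.045)&(q[:,2]<.1)&(q[:,2]>-.05); q=q[m]
for lo in np.arange(-.05,.1,.01):
    w=q[(q[:,2]>=lo)&(q[:,2]<lo+.01)]
    if len(w)>3: print(round(lo,3),len(w),w[:,0].min().round(4),w[:,0].max().round(4),w[:,1].min().round(4),w[:,1].max().round(4))
E
```

```text
-0.05 22 0.0033 0.0089 -0.0443 0.0449
-0.04 20 -0.0072 0.0105 -0.0423 0.0441
-0.03 129 -0.0154 0.0266 -0.0316 0.045
-0.02 47 -0.0147 0.0255 -0.0262 0.0441
-0.01 44 -0.0242 0.0259 0.0009 0.0448
0.0 42 -0.0259 0.0254 0.0018 0.0448
0.01 48 -0.0258 0.025 0.0004 0.0401
0.02 59 -0.0265 0.026 0.0005 0.0384
0.03 62 -0.0234 0.0261 0.0061 0.0402
0.04 59 -0.0279 0.0256 0.0007 0.0384
0.05 57 -0.0278 0.0255 0.0035 0.0398
0.06 62 -0.0316 0.0273 -0.0089 0.0395
```

```bash
python3 - <<'E'
from h import *
hang(.125,.003,g=.069)
E
```

```text
0.125 0.003 target [0.4705 0.1079 0.2211]
t 14.1 tcp [0.4641 0.2128 0.2184] axes x [-0.81   0.225 -0.542] z [ 0.518 -0.16  -0.84 ] w 0.0571 F [-2.8 -6.8 -2. ]
 travel units [-0.756 -2.479  0.444] len 2.63 rot units [-0.173 -0.032 -0.049]
```

```bash
python3 -m inch '[{"travel":[-0.2,-0.6,0.12],"rot":[0,0,0],"claw":-1},{"travel":[-0.2,-0.6,0.12],"rot":[0,0,0],"claw":-1},{"travel":[-0.2,-0.6,0.12],"rot":[0,0,0],"claw":-1},{"travel":[-0.15,-0.4,0.08],"rot":[0,0,0],"claw":-1},{"travel":[0,0,0],"rot":[0,0,0],"claw":-1}]' 40 | sed -n '2p;4p'
python3 - <<'E'
from h import *
hang(.125,.003,g=.069); hang(0.002,.006,g=.069)
d=cam("side"); P=cloud(d)
im=d["frame"][170:260,240:360,::-1]; cv2.imwrite("pics/s2c.png",cv2.resize(im,(800,600),interpolation=cv2.INTER_CUBIC))
s=env.sense(); T=R.from_rotvec(s["tool_rot"]); q=(P-s["tcp_pos"]).reshape(-1,3)@T.as_matrix()
m=(abs(q[:,0])<.05)&(abs(q[:,1])<.05)&(q[:,2]<.2)&(q[:,2]>-.05); q=q[m]
for lo in np.arange(-.03,.2,.01):
    w=q[(q[:,2]>=lo)&(q[:,2]<lo+.01)]
    if len(w)>3: print(round(lo,3),len(w),*np.percentile(w[:,0],[2,98]).round(4),*np.percentile(w[:,1],[5,95]).round(4))
E
```

```text
tcp_pos: [0.4763, 0.1224, 0.2217]
contact_force: [-0.1, 0.1, -2.0]
0.125 0.003 target [0.4705 0.1079 0.2211]
t 14.52 tcp [0.4763 0.1224 0.2217] axes x [-0.808  0.228 -0.543] z [ 0.521 -0.155 -0.839] w 0.0568 F [-0.1  0.1 -2. ]
 travel units [ 0.045 -0.389 -0.006] len 0.39 rot units [-0.122 -0.015 -0.077]
0.002 0.006 target [0.5327 0.091  0.1163]
t 14.52 tcp [0.4763 0.1224 0.2217] axes x [-0.808  0.228 -0.543] z [ 0.521 -0.155 -0.839] w 0.0568 F [-0.1  0.1 -2. ]
 travel units [ 0.115 -0.35   3.068] len 3.09 rot units [-0.122 -0.015 -0.077]
-0.03 107 -0.0049 0.0232 -0.0356 0.0338
-0.02 55 -0.0116 0.0242 -0.0052 0.0396
-0.01 60 -0.0135 0.0243 0.0002 0.0385
0.0 46 -0.0216 0.0259 -0.0013 0.0365
0.01 44 -0.0264 0.0252 -0.0004 0.0304
0.02 54 -0.025 0.0246 -0.0036 0.0263
0.03 53 -0.0218 0.0251 0.0 0.0256
0.04 54 -0.0232 0.0252 -0.0003 0.0249
0.05 50 -0.0227 0.0257 -0.0055 0.0252
0.06 65 -0.0254 0.0272 -0.0027 0.0237
0.1 27 -0.016 0.0032 -0.0234 -0.0086
0.11 24 -0.0164 0.0049 -0.0232 -0.0056
0.12 24 -0.0159 0.0058 -0.0178 -0.0057
0.13 24 -0.016 0.0069 -0.0189 -0.0043
0.14 27 -0.019 0.0077 -0.021 -0.0045
0.15 24 -0.0159 0.0075 -0.0188 -0.0049
0.16 28 -0.0182 0.0082 -0.0196 -0.0033
0.17 21 -0.021 0.0077 -0.02 -0.0049
0.18 29 -0.0193 0.0081 -0.0217 -0.0032
0.19 37 -0.0231 0.014 -0.0217 -0.0019
```

View pics/s2c.png

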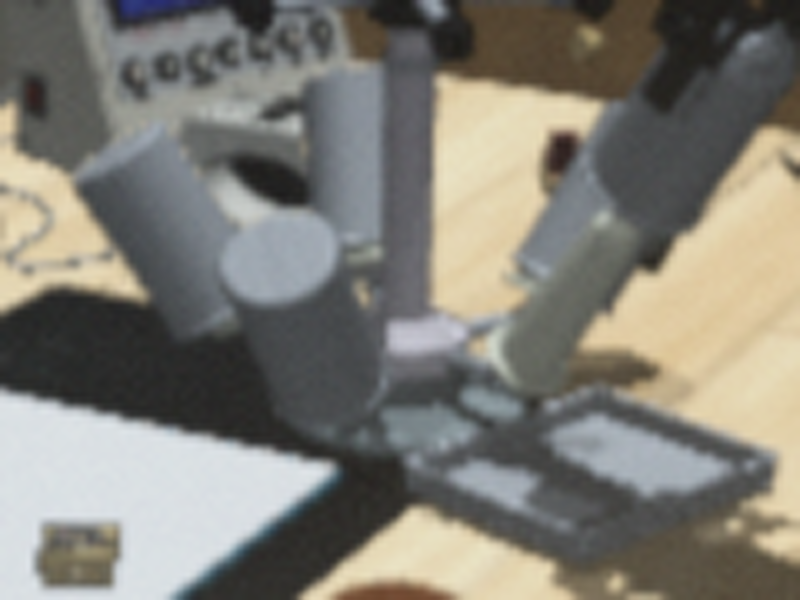

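The side crop shows the mouth at (650,230) just up-axis of the bare peg's tip, and the tool-frame numbers agree with the plan: 15 mm to go along -y. I'll align and then slide on.

```bash
python3 -m inch '[{"travel":[-0.03,-0.19,0],"rot":[-0.12,0,-0.07],"claw":-1},{"travel":[-0.02,-0.18,0],"rot":[0,0,0],"claw":-1},{"travel":[0,0,0],"rot":[0,0,0],"claw":-1},{"travel":[0,0,0],"rot":[0,0,0],"claw":-1},{"travel":[0,0,0],"rot":[0,0,0],"claw":-1}]' 40 | sed -n '2p;4p'
python3 - <<'E'
from h import *
hang(0.002,.006,g=.069)
d=cam("side"); P=cloud(d)
s=env.sense(); T=R.from_rotvec(s["tool_rot"]); q=(P-s["tcp_pos"]).reshape(-1,3)@T.as_matrix()
m=(abs(q[:,0])<.035)&(abs(q[:,1])<.035)&(q[:,2]<.2)&(q[:,2]>-.05); q=q[m]
for lo in np.arange(0.0,.2,.02):
    w=q[(q[:,2]>=lo)&(q[:,2]<lo+.02)]
    if len(w)>3: print(round(lo,3),len(w),*np.percentile(w[:,0],[2,98]).round(4),*np.percentile(w[:,1],[5,95]).round(4))
d=cam("top"); P=cloud(d); pegaz(P,None)
E
```

```text
tcp_pos: [0.4746, 0.1142, 0.2233]
contact_force: [-0.1, -0.0, -1.1]
0.002 0.006 target [0.5327 0.091  0.1163]
t 14.98 tcp [0.4746 0.1142 0.2233] axes x [-0.811  0.213 -0.545] z [ 0.527 -0.137 -0.839] w 0.0574 F [-0.1 -0.  -1.1]
 travel units [ 0.156 -0.198  3.089] len 3.1 rot units [0.063 0.001 0.064]
0.0 79 -0.0248 0.0256 -0.0019 0.031
0.02 110 -0.0244 0.0256 0.0007 0.0279
0.04 103 -0.025 0.0261 0.0023 0.0282
0.06 69 -0.0255 0.0257 -0.002 0.0284
0.1 57 -0.0141 0.0079 -0.0157 0.0029
0.12 46 -0.0158 0.0085 -0.0101 0.0045
0.14 51 -0.0162 0.0097 -0.0139 0.0047
0.16 51 -0.0193 0.0106 -0.0091 0.0047
0.18 60 -0.0187 0.014 -0.0131 0.008
ball [0.733 0.034 0.227] 69 az -16.8
ball [0.7   0.125 0.227] 64 az 56.0
ball [ 0.658 -0.026  0.226] 70 az -87.2
ball [0.602 0.121 0.227] 63 az 129.3
ball [0.577 0.028 0.226] 70 az -158.5
```

```bash
python3 -m inch '[{"travel":[0.03,-0.2,0],"rot":[0.06,0,0.06],"claw":-1},{"travel":[0,-0.02,0.2],"rot":[0,0,0],"claw":-1},{"travel":[0,0,0.3],"rot":[0,0,0],"claw":-1},{"travel":[0,0,0.3],"rot":[0,0,0],"claw":-1},{"travel":[0,0,0],"rot":[0,0,0],"claw":-1}]' 40 | sed -n '2p;4,6p'
python3 - <<'E'
from h import *
hang(0.002,.006,g=.069)
E
python3 -m inch '[{"travel":[0,0,0.2],"rot":[0,0,0],"claw":-1},{"travel":[0,0,0.2],"rot":[0,0,0],"claw":-1},{"travel":[0,0,0.2],"rot":[0,0,0],"claw":-1},{"travel":[0,0,0.2],"rot":[0,0,0],"claw":-1},{"travel":[0,0,0],"rot":[0,0,0],"claw":-1}]' 40 | sed -n '2p;4,6p'
python3 - <<'E'
from h import *
hang(0.002,.006,g=.069)
d=cam("top"); P=cloud(d); pegaz(P,None)
E
```

```text
tcp_pos: [0.4874, 0.0987, 0.1939]
contact_force: [0.3, -0.7, -1.4]
width: 0.0572
grasp_force: 43.3
0.002 0.006 target [0.5327 0.091  0.1163]
t 15.5 tcp [0.4874 0.0987 0.1939] axes x [-0.81   0.22  -0.543] z [ 0.523 -0.147 -0.84 ] w 0.0572 F [ 0.3 -0.7 -1.4]
 travel units [0.093 0.121 2.249] len 2.25 rot units [-0.047 -0.021 -0.001]
tcp_pos: [0.5045, 0.095, 0.1681]
contact_force: [-0.1, -0.7, -1.8]
width: 0.0575
grasp_force: 43.3
0.002 0.006 target [0.5327 0.091  0.1163]
t 15.92 tcp [0.5045 0.095  0.1681] axes x [-0.81   0.22  -0.544] z [ 0.524 -0.146 -0.839] w 0.0575 F [-0.1 -0.7 -1.8]
 travel units [0.111 0.093 1.47 ] len 1.48 rot units [-0.03  -0.01   0.001]
ball [0.734 0.034 0.227] 70 az -16.7
ball [0.7   0.125 0.227] 64 az 55.9
ball [ 0.658 -0.025  0.227] 71 az -87.3
ball [0.602 0.121 0.227] 65 az 129.3
ball [0.577 0.028 0.227] 70 az -158.5
```

Sliding on freely. The lateral position is within 5 mm, so I'll continue with small corrections.

```bash
python3 -m inch '[{"travel":[0.02,0.03,0.2],"rot":[0,0,0],"claw":-1},{"travel":[0.02,0.03,0.2],"rot":[0,0,0],"claw":-1},{"travel":[0.02,0.02,0.2],"rot":[0,0,0],"claw":-1},{"travel":[0.02,0,0.2],"rot":[0,0,0],"claw":-1},{"travel":[0,0,0.2],"rot":[0,0,0],"claw":-1}]' 40 | sed -n '2p;4,6p'
python3 -m inch '[{"travel":[0.01,0,0.1],"rot":[0,0,0],"claw":-1},{"travel":[0,0,0.1],"rot":[0,0,0],"claw":-1},{"travel":[0,0,0.06],"rot":[0,0,0],"claw":-1},{"travel":[0,0,0],"rot":[0,0,0],"claw":-1},{"travel":[0,0,0],"rot":[0,0,0],"claw":-1}]' 40 | sed -n '2p;4,6p'
python3 - <<'E'
from h import *
hang(0.0,.006,g=.069)
d=cam("top"); P=cloud(d); pegaz(P,None)
E
```

```text
tcp_pos: [0.5243, 0.0937, 0.1326]
contact_force: [0.6, -1.1, -1.3]
width: 0.0572
grasp_force: 43.3
tcp_pos: [0.5294, 0.0923, 0.1246]
contact_force: [0.6, -0.7, -1.1]
width: 0.057
grasp_force: 43.3
0.0 0.006 target [0.5337 0.0907 0.1146]
t 16.8 tcp [0.5294 0.0923 0.1246] axes x [-0.809  0.22  -0.545] z [ 0.525 -0.144 -0.839] w 0.057 F [ 0.6 -0.7 -1.1]
 travel units [ 0.04  -0.011  0.273] len 0.28 rot units [-0.009  0.    -0.003]
ball [0.733 0.034 0.227] 71 az -16.6
ball [0.7   0.125 0.227] 64 az 56.0
ball [ 0.658 -0.025  0.226] 70 az -87.3
ball [0.602 0.122 0.227] 64 az 129.3
ball [0.577 0.028 0.226] 70 az -158.4
```

```bash
for i in 1 2 3; do python3 -m inch '[{"travel":[0.004,0,0.03],"rot":[0,0,0],"claw":-1},{"travel":[0.004,0,0.03],"rot":[0,0,0],"claw":-1},{"travel":[0.004,0,0.03],"rot":[0,0,0],"claw":-1},{"travel":[0,0,0],"rot":[0,0,0],"claw":-1},{"travel":[0,0,0],"rot":[0,0,0],"claw":-1}]' 40 | sed -n '2p;4p'; done
```

```text
tcp_pos: [0.5308, 0.0919, 0.1213]
contact_force: [-0.6, -0.6, -1.2]
tcp_pos: [0.5323, 0.0914, 0.1179]
contact_force: [0.8, -1.1, -1.8]
tcp_pos: [0.5338, 0.0911, 0.1146]
contact_force: [0.6, -0.5, -1.3]
```

```bash
for i in 1 2; do python3 -m inch '[{"travel":[0,0,0.03],"rot":[0,0,0],"claw":-1},{"travel":[0,0,0.03],"rot":[0,0,0],"claw":-1},{"travel":[0,0,0.02],"rot":[0,0,0],"claw":-1},{"travel":[0,0,0],"rot":[0,0,0],"claw":-1},{"travel":[0,0,0],"rot":[0,0,0],"claw":-1}]' 40 | sed -n '2p;4p'; done
python3 - <<'E'
from h import *
hang(0.0,.006,g=.069)
E
```

```text
tcp_pos: [0.5358, 0.094, 0.1138]
contact_force: [-15.7, 3.8, 16.6]
tcp_pos: [0.5385, 0.0972, 0.1132]
contact_force: [-27.8, 7.8, 33.6]
0.0 0.006 target [0.5337 0.0907 0.1146]
t 18.93 tcp [0.5385 0.0972 0.1132] axes x [-0.808  0.217 -0.548] z [ 0.532 -0.132 -0.836] w 0.0571 F [-27.8   7.8  33.6]
 travel units [ 0.041 -0.187 -0.072] len 0.2 rot units [0.115 0.038 0.021]
```

Contact at the expected depth: about 44 N along the axis, seat on the tip. I'll unload, release, and look before retreating.

```bash
python3 -m inch '[{"travel":[0,0,-0.04],"rot":[0,0,0],"claw":-1},{"travel":[0,0,-0.03],"rot":[0,0,0],"claw":-1},{"travel":[0,0,-0.02],"rot":[0,0,0],"claw":-1},{"travel":[0,0,0],"rot":[0,0,0],"claw":-1},{"travel":[0,0,0],"rot":[0,0,0],"claw":-1}]' 40 | sed -n '2p;4p'
python3 -m inch '[{"travel":[0,0,0],"rot":[0,0,0],"claw":-0.2},{"travel":[0,0,0],"rot":[0,0,0],"claw":0},{"travel":[0,0,0],"rot":[0,0,0],"claw":0.5},{"travel":[0,0,0],"rot":[0,0,0],"claw":1},{"travel":[0,0,0],"rot":[0,0,0],"claw":1}]' 40 | sed -n '2p;4,5p'
python3 -m inch '[{"travel":[0,0,0],"rot":[0,0,0],"claw":1},{"travel":[0,0,0],"rot":[0,0,0],"claw":1},{"travel":[0,0,0],"rot":[0,0,0],"claw":1},{"travel":[0,0,0],"rot":[0,0,0],"claw":1},{"travel":[0,0,0],"rot":[0,0,0],"claw":1}]' 40 | sed -n '2p;4,5p'
python3 - <<'E'
from h import *
d=cam("side"); P=cloud(d)
im=d["frame"][170:260,240:360,::-1]; cv2.imwrite("pics/s3c.png",cv2.resize(im,(800,600),interpolation=cv2.INTER_CUBIC))
E
```

```text
tcp_pos: [0.5362, 0.0917, 0.1134]
contact_force: [-5.8, 2.7, 9.1]
tcp_pos: [0.5352, 0.0898, 0.112]
contact_force: [-0.3, -0.5, 0.9]
width: 0.0844
tcp_pos: [0.5353, 0.0906, 0.1123]
contact_force: [-0.5, 0.3, -0.4]
width: 0.0853
```

View pics/s3c.png

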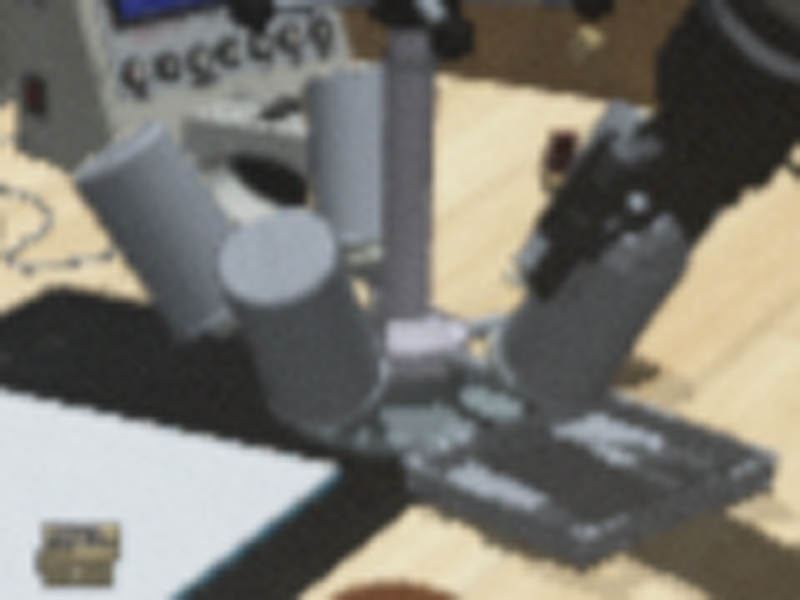

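The side crop shows the beaker fully on the peg (mouth at (545,380), closed end at (650,230)), with the fingers open beside it. I'll retreat straight back.

```bash
python3 -m inch '[{"travel":[0,0,-0.15],"rot":[0,0,0],"claw":1},{"travel":[0,0,-0.25],"rot":[0,0,0],"claw":1},{"travel":[0,0,-0.3],"rot":[0,0,0],"claw":1},{"travel":[0,0,-0.3],"rot":[0,0,0],"claw":1},{"travel":[0,0,-0.3],"rot":[0,0,0],"claw":1}]' 40 | sed -n '2p;4p'
for i in 1 2; do python3 -m inch '[{"travel":[0,0,-0.4],"rot":[0,0,0],"claw":1},{"travel":[0,0,-0.4],"rot":[0,0,0],"claw":1},{"travel":[0,0,-0.4],"rot":[0,0,0],"claw":1},{"travel":[0,0,-0.4],"rot":[0,0,0],"claw":1},{"travel":[0,0,-0.2],"rot":[0,0,0],"claw":1}]' 40 | sed -n '2p;4p'; done
python3 -m inch '[{"travel":[0,0,0],"rot":[0,0,0],"claw":1},{"travel":[0,0,0],"rot":[0,0,0],"claw":1},{"travel":[0,0,0],"rot":[0,0,0],"claw":1},{"travel":[0,0,0],"rot":[0,0,0],"claw":1},{"travel":[0,0,0],"rot":[0,0,0],"claw":1}]' 40 | sed -n '1,2p;4p'
python3 - <<'E'
from h import *
d=cam("top"); P=cloud(d); pegaz(P,None)
d=cam("side"); P=cloud(d)
im=d["frame"][170:260,240:360,::-1]; cv2.imwrite("pics/s4c.png",cv2.resize(im,(800,600),interpolation=cv2.INTER_CUBIC))
# beaker points in peg frame (x=low/outer, z along peg)
T=tool(164.6,33).as_matrix(); a=np.radians(164.6); O=np.array([.654+.082*np.cos(a),.058+.082*np.sin(a),.06])
q=(P-O).reshape(-1,3)@T; q[:,2]*=-1
m=(abs(q[:,0])<.05)&(abs(q[:,1])<.045)&(q[:,2]<.14)&(q[:,2]>-.03); q=q[m]
for lo in np.arange(-.03,.14,.01):
    w=q[(q[:,2]>=lo)&(q[:,2]<lo+.01)]
    if len(w)>3: print(round(lo,3),len(w),*np.percentile(w[:,0],[2,98]).round(4),*np.percentile(w[:,1],[5,95]).round(4))
E
```

```text
tcp_pos: [0.5075, 0.0982, 0.1567]
contact_force: [1.1, 0.5, -0.8]
tcp_pos: [0.4698, 0.1093, 0.2183]
contact_force: [0.1, 1.2, -0.2]
tcp_pos: [0.432, 0.1196, 0.2787]
contact_force: [0.0, -0.3, -0.1]
t: 21.9
tcp_pos: [0.4322, 0.1183, 0.2759]
contact_force: [-0.4, -0.8, 0.1]
ball [0.733 0.033 0.227] 68 az -17.3
ball [0.7   0.125 0.226] 66 az 55.4
ball [ 0.657 -0.027  0.227] 69 az -88.2
ball [0.602 0.122 0.227] 65 az 129.0
ball [0.577 0.028 0.227] 71 az -158.8
-0.03 18 -0.0264 0.0494 -0.0222 0.0344
-0.01 18 -0.0234 0.026 0.0069 0.0234
0.0 51 -0.017 0.0341 -0.0056 0.0259
0.01 42 -0.0135 0.0327 -0.0031 0.0268
0.02 49 -0.0164 0.0327 -0.0003 0.0245
0.03 46 -0.0158 0.0319 -0.0013 0.0256
0.04 40 -0.0184 0.0317 -0.0008 0.0268
0.05 48 -0.0114 0.0322 -0.0006 0.0277
0.06 45 -0.0145 0.0321 -0.0026 0.0264
0.07 46 -0.0153 0.0329 0.0027 0.0271
0.08 59 -0.0188 0.0326 -0.0061 0.0282
0.09 161 -0.0194 0.0305 -0.0202 0.0237
```

View pics/s4c.png

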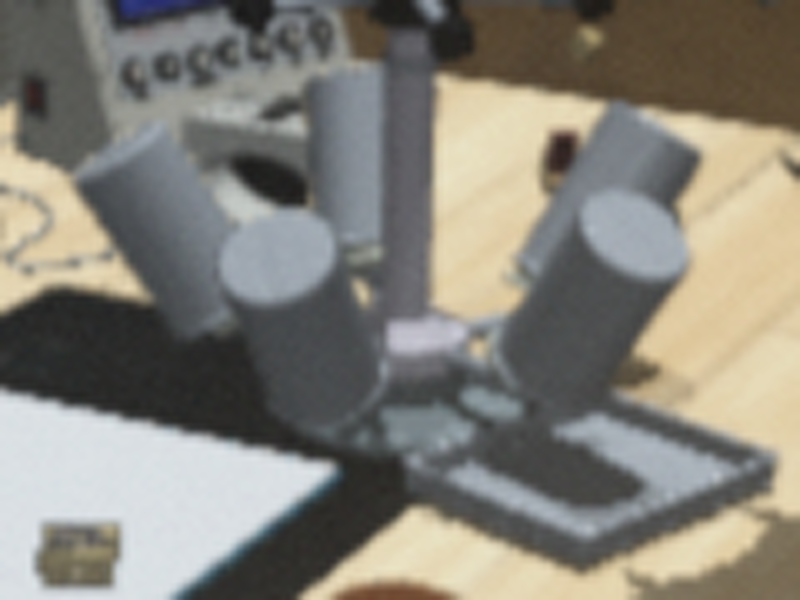

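The side crop shows the beaker hanging freely on the peg, closed end at (640,235), over the tray. It spans about 0 to 97 mm along the peg with its axis about 7 mm off, the peg is at 164° and all the other beakers are in place. I'll hand in.

```bash
python3 - <<'E'
from h import *
print(env.finish_job())
E
```

```text
the job is handed in; nothing more can be done
None
```

The beaker hangs by itself, fully on the empty peg and over the middle of the tray; the other four beakers are still on their pegs, nothing else was touched, and I handed the job in at about 22 s (the hand-in gave no verdict).

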